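# Ready the coil tester and present the heaviest coil tin

### The arm

A 6-joint arm with a two-finger parallel gripper is mounted at the origin on the work surface. World frame = base frame: x ahead of the robot, y to its left, z up, the work surface at z = 0. Lengths are in m, angles in rad, forces in N, time in s.
With the tool pointing down it reaches from about 0.325 to 0.9 m from the base axis. Payload 6.1 kg.
Tool frame: the origin (TCP) lies midway between the tips of the shut fingers; the grasp point (between the pads) lies behind it (r.grasp_offset is the z of the grasp point in the tool frame, in m); z points along the fingers, y is the line along which they close (so a half turn about z gives the same grasp; the last joint's range is limited). The gripper opens to 87 mm and grips with 3 to 60 N. Pads are 19 mm wide; open, the fingers measure 117 mm over their backs; the gripper's body (75 mm by 190 mm) begins 51 mm behind the grasp point.
Start: joints at [-1.467, 0.22, 1.526, -0, 1.395, -0.126], TCP at [0.142, -0.609, 0.223] pointing down, gripper open.
Joint ranges: [-2.98, 2.98], [-0.91, 2.08], [0.09, 2.57], [-1.24, 4.39], [0.2, 2.65], [-2.68, 2.68]. Speed limits (rad/s): [2.57, 2.57, 3.01, 3.14, 3.14, 3.14].

### API

Orientations are given as a 3x3 rotation matrix whose columns are the frame's x, y, z axes.
In Python, from station import r, viewer gives the robot as it stands. Calls block until the motion is done:
- r.move_to(position, orientation): joint-space move of the TCP to a pose.
- r.servo_line(position, rotation=None, speed=0.15, max_force=None): straight line of the TCP; rotation=None keeps the orientation; speed is the mean speed in m/s. With max_force (N) it stops when the force on the tool has changed by that much, and returns True; else False.
- r.move_joints(angles): joint-space move.
- r.gripper_open() and r.clamp(force=None): open the fingers fully, or close them until they stop; force is the grip in N (None keeps the last).
- r.pause(seconds).
- r.solve_ik(position, orientation): joint angles nearest the present ones, or None.
- viewer.capture(name): name is "side" or "top" or "wrist"; returns a dict with "image" (384x512x3 uint8, red, green, blue), "vfov" (degrees; the focal length in pixels is half the picture's height over the tangent of half this angle, whatever the lens; pixels are square), "cx", "cy" (the principal point, pixels), "R" (3x3) and "t" (3): a world point X has camera coordinates R X + t. Camera axes: x right, y down, z forward; pixel columns grow to the right and rows downward; lengths in m; the calibration is good to about 2 mm. A picture is of the moment at which its call begins. There is no depth.
A pose or a line that the arm cannot do raises r.MotionError and nothing moves.
- r.hand_in(): hands the job in; it is judged then, once.
Readings, each from a call of its own:
- r.get_time_s(): time.
- r.get_joint_positions(): joint angles.
- r.get_joint_velocities(): joint speeds.
- r.get_joint_efforts(): joint torques, N m.
- r.get_eef_pos(): TCP position.
- r.get_ee_rot(): TCP orientation.
- r.get_wrist_force(): force on the tool from outside, world axes, zero at the start.
- r.get_wrist_torque(): the same for the moment, N m.
- r.get_grip_width(): finger opening in m.
- r.get_grasp_force(): force on a finger pad.
Only numpy, scipy, OpenCV 4.12 (cv2) and the standard library are available. Lean on these libraries where they do the work, as an engineer would, in place of code of your own. Each camera call takes 0.05 s, during which the arm holds its last target. There are 200 camera calls.

### The job

Get ready to measure a coil: first press the black adapter block fully home into the recess of the grey test fixture, until its flange lies flush on the top, and let go of it. Then lift the three look-alike coil tins to feel which is heaviest, leaving the lighter two standing upright on the bench, and finish holding the heaviest upright and still in the gripper, straight above the adapter and at least 3 cm clear of it. Do not put it down or let go at the end, and do not disturb the other things on the bench.

Things in the scene. Friction and masses are not known exactly. Their poses are not given: they have to be found in the camera images.
- fixture: test fixture, a flat grey box 130 (x) x 100 (y) x 45 high, fixed to the bench, with one rectangular recess in the middle of its top and four coax stubs on its -x side; origin at the centre of its underside, z up
- recess (a point): centre of the recess mouth, in the plane of the fixture's top (45 above the bench), axes as the fixture's. The recess is 47 along x by 27 along y, 2 chamfer; a brass contact bed lies 9 to 11 below the mouth at first, slides down under about 6 N (friction, no spring: it stays where pushed), at most to 20 below
- adapter: black block, about 0.1 kg, standing loose on its plug. From below: plug 44 (x) x 24 (y) x 18 high; flange 60 x 40 x 5 high; upright grip tab 40 (x) x 14 (y) x 25 high; 48 high in all. Origin: centre of the plug's foot, z up. Same after a half turn. Laid in the recess it stops 7 to 9 too high on the contact bed; fully home, its flange lies on the fixture and its origin is 18 below the recess mouth
- tin_a: one of three closed, look-alike plain aluminium coil tins: upright cylinder 52 across, 62 high, smooth sides (a bead at 50 high sticks out 0.5); origin at the centre of its underside, z up its axis. They weigh 0.15 to 0.6 kg; the heaviest outweighs each of the others by at least 0.1 kg; weights cannot be seen, any place may have the heaviest
- tin_b: one of three closed, look-alike plain aluminium coil tins: upright cylinder 52 across, 62 high, smooth sides (a bead at 50 high sticks out 0.5); origin at the centre of its underside, z up its axis. They weigh 0.15 to 0.6 kg; the heaviest outweighs each of the others by at least 0.1 kg; weights cannot be seen, any place may have the heaviest
- tin_c: one of three closed, look-alike plain aluminium coil tins: upright cylinder 52 across, 62 high, smooth sides (a bead at 50 high sticks out 0.5); origin at the centre of its underside, z up its axis. They weigh 0.15 to 0.6 kg; the heaviest outweighs each of the others by at least 0.1 kg; weights cannot be seen, any place may have the heaviest
- ignition_coil: bystander: a boxy black ignition coil with two round towers and a steel back plate, 75 x 60 x 108 high, standing; origin under its middle (mm)
- screwdriver: bystander: a screwdriver, 170 long, lying; origin under its middle (mm)
- solder_spool: bystander: a flanged spool, 56 across, 42 high, standing on its flange; origin at the centre of its underside (mm)
- screw_jar: bystander: a small glass jar with a steel cap, 48 across, 60 high; origin at the centre of its underside (mm)
- test_clip: bystander: a small black and steel test clip, 62 x 12 x 12 high, lying among the tins; origin under its middle (mm)
- terminal_strip: bystander: a white terminal strip, 60 x 18 x 15 high, lying flat; origin under its middle (mm)
There are look-alikes about, which are no part of the job. Leave any orange look-alike of the tin_b alone. Leave any purple look-alike of the adapter alone.

How it is judged:
On the way, in this order (a step that is already met when the one before it is completed fails the run):
1. the adapter is fully home in the recess and let go (z of adapter in the frame of recess below -0.016 m and horizontal distance between adapter and recess below 0.004 m and angle between the x axis of adapter and the x axis of fixture, either way round below 0.1 rad and angle between adapter's own z axis and vertical below 0.08 rad and contact force between adapter and the fingers below 0.1 N), for 0.2 s.
2. a lighter tin is lifted off the bench to compare, while the heaviest still stands (it rests with over 3.85 N, the lighter ones with less) (((height (world z) of tin_a above 0.01 m and contact force between tin_a and the fingers above 1 N and contact force between any of tin_b, tin_c and anything else above 3.85 N) or (height (world z) of tin_b above 0.01 m and contact force between tin_b and the fingers above 1 N and contact force between any of tin_a, tin_c and anything else above 3.85 N) or (height (world z) of tin_c above 0.01 m and contact force between tin_c and the fingers above 1 N and contact force between any of tin_a, tin_b and anything else above 3.85 N))), for 0.1 s.
3. the heaviest tin is held up above the adapter, the two lighter ones rest on the bench (((height (world z) of tin_a above 0.103 m and contact force between tin_a and the fingers above 1 N and horizontal distance between tin_a and recess below 0.05 m and contact force between each of tin_b, tin_c and anything else below 3.85 N) or (height (world z) of tin_b above 0.103 m and contact force between tin_b and the fingers above 1 N and horizontal distance between tin_b and recess below 0.05 m and contact force between each of tin_a, tin_c and anything else below 3.85 N) or (height (world z) of tin_c above 0.103 m and contact force between tin_c and the fingers above 1 N and horizontal distance between tin_c and recess below 0.05 m and contact force between each of tin_a, tin_b and anything else below 3.85 N))), for 0.2 s.
At the end, for the whole second after the job is handed in: Adapter let go, within 2 mm of fully home, 4 mm of centre, 0.1 rad of square. Heaviest tin in the fingers, underside 103 mm or more above the bench, within 50 mm sideways of the recess, 0.25 rad of upright, still. Lighter two upright on the bench (all of step 1 and (((height (world z) of tin_a above 0.103 m and contact force between tin_a and the fingers above 1 N and horizontal distance between tin_a and recess below 0.05 m and contact force between each of tin_b, tin_c and anything else below 3.85 N) and angle between tin_a's own z axis and vertical below 0.25 rad and linear speed of tin_a below 0.03 m/s and contact force between tin_a and adapter below 0.1 N and contact force between tin_a and fixture below 0.1 N and (height (world z) of tin_b below 0.006 m and angle between tin_b's own z axis and vertical below 0.1 rad and linear speed of tin_b below 0.02 m/s) and (height (world z) of tin_c below 0.006 m and angle between tin_c's own z axis and vertical below 0.1 rad and linear speed of tin_c below 0.02 m/s)) or ((height (world z) of tin_b above 0.103 m and contact force between tin_b and the fingers above 1 N and horizontal distance between tin_b and recess below 0.05 m and contact force between each of tin_a, tin_c and anything else below 3.85 N) and angle between tin_b's own z axis and vertical below 0.25 rad and linear speed of tin_b below 0.03 m/s and contact force between tin_b and adapter below 0.1 N and contact force between tin_b and fixture below 0.1 N and (height (world z) of tin_a below 0.006 m and angle between tin_a's own z axis and vertical below 0.1 rad and linear speed of tin_a below 0.02 m/s) and (height (world z) of tin_c below 0.006 m and angle between tin_c's own z axis and vertical below 0.1 rad and linear speed of tin_c below 0.02 m/s)) or ((height (world z) of tin_c above 0.103 m and contact force between tin_c and the fingers above 1 N and horizontal distance between tin_c and recess below 0.05 m and contact force between each of tin_a, tin_b and anything else below 3.85 N) and angle between tin_c's own z axis and vertical below 0.25 rad and linear speed of tin_c below 0.03 m/s and contact force between tin_c and adapter below 0.1 N and contact force between tin_c and fixture below 0.1 N and (height (world z) of tin_a below 0.006 m and angle between tin_a's own z axis and vertical below 0.1 rad and linear speed of tin_a below 0.02 m/s) and (height (world z) of tin_b below 0.006 m and angle between tin_b's own z axis and vertical below 0.1 rad and linear speed of tin_b below 0.02 m/s)))); the arm keeps its last pose, push and grip.
It fails at once if a bystander is moved more than 30 mm (distance of any of ignition_coil, screwdriver, solder_spool, screw_jar, test_clip, terminal_strip from where it was at the start of the episode above 0.03 m).
It also fails if it takes over 72 s, if anything falls off the work surface, if the arm or the gripper's body presses on something with over 40 N, if the wrist force passes 120 N, or if a joint passes its speed limit or range.

## Working session

There is one attempt and no reset: what is moved stays moved. The work goes in short steps, each a Python script; the robot and the scene stay as the last script left them, time stands still between calls to the robot, and variables do not carry over. Pictures are saved under pics/ and viewed, at most 10 in all, crops included, and the job is handed in when it is done.

```bash
mkdir -p pics; cat > h.py <<'E'
import numpy as np, cv2
from station import r, viewer
def f(c): return c["image"].shape[0]/2/np.tan(np.radians(c["vfov"])/2)
def ray(c,u,v,z):
    R=np.array(c["R"]);t=np.array(c["t"]);d=R.T@np.array([(u-c["cx"])/f(c),(v-c["cy"])/f(c),1]);o=-R.T@t
    return o+d*(z-o[2])/d[2]
def proj(c,X):
    p=np.array(c["R"])@np.array(X)+np.array(c["t"]);return p[:2]/p[2]*f(c)+[c["cx"],c["cy"]]
def save(c,n,box=None,k=1):
    im=c["image"][...,::-1]
    if box: im=im[box[1]:box[3],box[0]:box[2]]
    cv2.imwrite("pics/"+n,cv2.resize(im,None,fx=k,fy=k,interpolation=cv2.INTER_CUBIC))
def down(a): # tool y axis (closing line) at angle a in world
    y=np.array([np.cos(a),np.sin(a),0]);z=np.array([0,0,-1.]);return np.column_stack([np.cross(y,z),y,z])
E
python3 - <<'E'
from h import *
import pickle
C={n:viewer.capture(n) for n in("top","side","wrist")}
pickle.dump(C,open("c0.pkl","wb"))
im=np.hstack([C["top"]["image"],C["side"]["image"]])
save(C["top"],"top0.png",None,1.5);save(C["side"],"side0.png",None,1.5)
for n,c in C.items(): print(n,f(c),c["cx"],c["cy"],(-np.array(c["R"]).T@np.array(c["t"])).round(3),np.array(c["R"]).round(2).tolist())
print(r.grasp_offset,r.get_ee_rot().round(3).tolist(),r.get_time_s())
E
```

```text
top 351.492187178882 256.89129393197294 193.1005819038998 [0.438 0.066 1.107] [[-0.0, -1.0, 0.01], [-0.99, -0.0, -0.12], [0.12, -0.01, -0.99]]
side 450.7398945820185 263.4378459573392 186.5309088671499 [-0.075  0.75   0.719] [[-0.73, -0.68, -0.02], [-0.38, 0.43, -0.82], [0.56, -0.59, -0.57]]
wrist 338.13524993389876 247.0664203165284 193.09236909428157 [ 0.216 -0.59   0.384] [[0.23, -0.97, -0.0], [-0.94, -0.22, 0.28], [-0.27, -0.06, -0.96]]
-0.0187 [[0.974, 0.228, -0.0], [0.228, -0.974, 0.002], [0.0, -0.002, -1.0]] 0.15
```

View pics/top0.png

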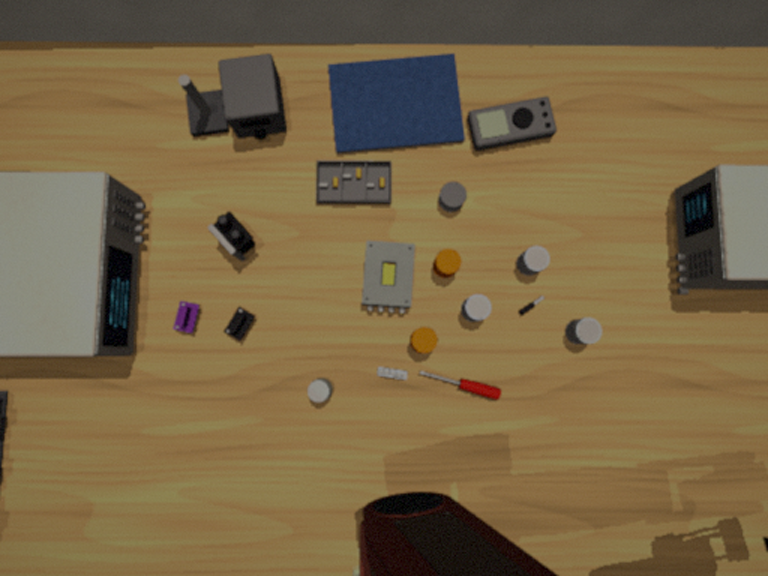

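View pics/side0.png

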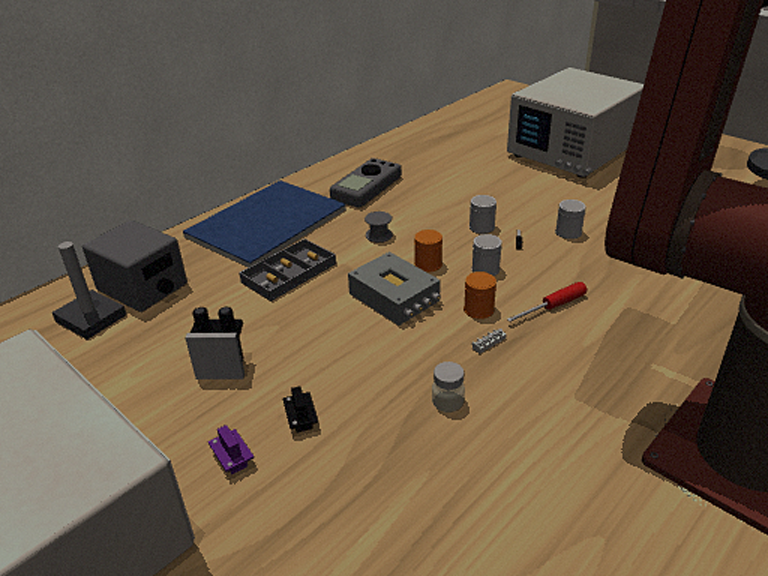

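Candidates in the top picture (768 px scale):
- **Adapter:** the black block at (239,323) is the one I want. The purple one at (187,317) is a look-alike, and the black ignition coil at (232,235) is a bystander.
- **Tins:** the plain silver ones are at (477,308), (535,260) and (585,331). The orange ones at (424,341) and (447,263) are look-alikes, and the jar cap is at (319,391).
- **Fixture:** it is at (389,275).

Next I'll get rough positions and take a close look with the wrist camera.

```bash
python3 - <<'E'
from h import *
import pickle
C=pickle.load(open("c0.pkl","rb"));c=C["top"]
P=dict(adapter=(239,323,.035),fix=(389,274,.045),t1=(477,308,.062),t2=(535,260,.062),t3=(586,331,.062),o1=(424,341,.062),o2=(447,263,.062),coil=(232,233,.1),clip=(531,306,.01),jar=(319,391,.06),purple=(187,317,.035))
for n,(u,v,z) in P.items():
    X=ray(c,u/1.5,v/1.5,z);print(n,X.round(3),np.hypot(*X[:2]).round(3))
def look(X,n,a):
    R=down(a)
    # camera sits at TCP + 0.076*tool x, 0.16 up; looks back: place so that X is in view
    Rt=R;cam=C["wrist"]
    r.move_to(X,R);r.pause(.1);c=viewer.capture("wrist");pickle.dump(c,open(n+".pkl","wb"));save(c,n+".png",None,1.5);return c
a=ray(c,239/1.5,323/1.5,.035); fx=ray(c,389/1.5,274/1.5,.045)
ca=look([a[0]-.02,a[1],.22],"ad",np.pi/2)if 0 else look([a[0]-.0,a[1],.22],"ad",-np.pi/2)
print(proj(ca,a),r.get_joint_positions().round(2))
cf=look([fx[0],fx[1],.22],"fx",-np.pi/2)
print(proj(cf,fx),r.get_joint_positions().round(2),r.get_time_s())
E
```

```text
adapter [0.495 0.349 0.035] 0.606
fix [0.595 0.046 0.045] 0.596
t1 [ 0.524 -0.129  0.062] 0.54
t2 [ 0.621 -0.249  0.062] 0.669
t3 [ 0.478 -0.346  0.062] 0.59
o1 [ 0.458 -0.023  0.062] 0.459
o2 [ 0.615 -0.071  0.062] 0.619
coil [0.666 0.351 0.1  ] 0.753
clip [ 0.533 -0.253  0.01 ] 0.589
jar [0.361 0.183 0.06 ] 0.405
purple [0.507 0.455 0.035] 0.681
[247.5420432  171.44264648] [ 0.48  0.18  1.58 -0.    1.38  2.05]
[249.63869428 173.045398  ] [-0.05  0.15  1.61  0.    1.38  1.52] 5.2167
```

View pics/ad.png

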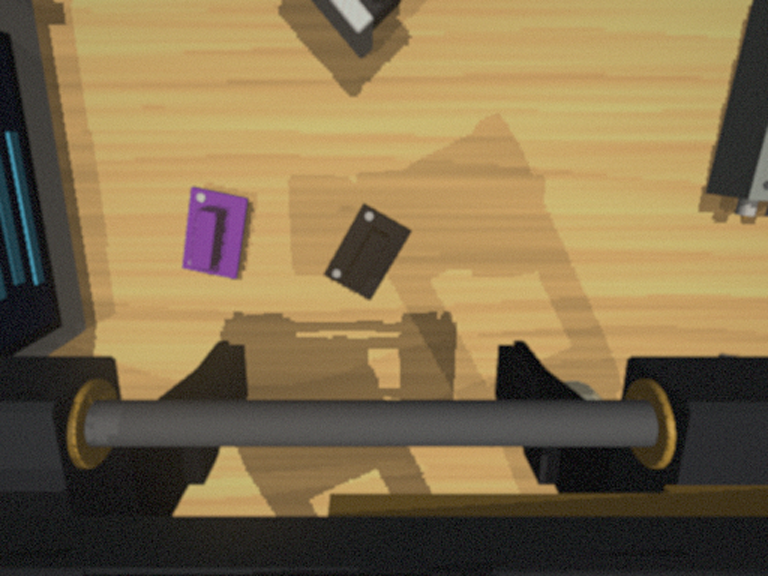

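View pics/fx.png

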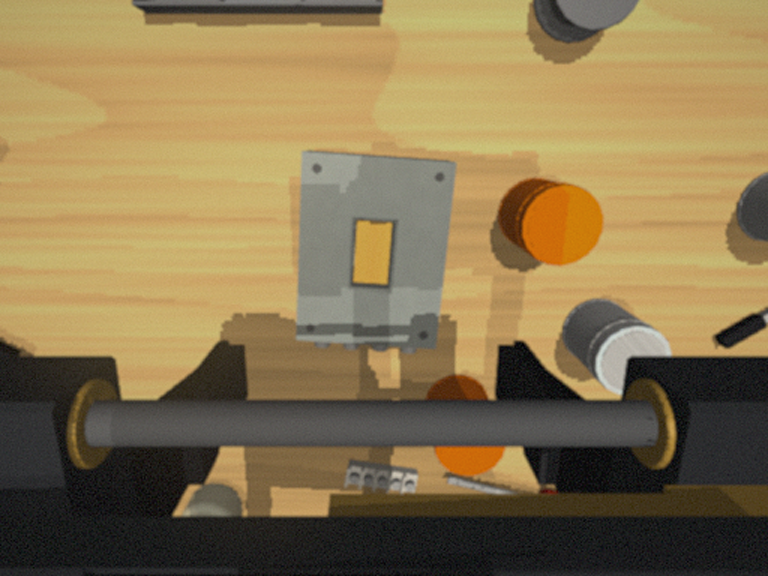

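The close-ups confirm the choice.
- **Adapter:** black, with flange corners at (366,204), (411,232), (370,299) and (325,274).
- **Fixture:** top corners at about (303,151), (455,162), (438,348) and (296,340).
- **Recess:** mouth corners at (355,218), (397,221), (391,288) and (350,285).

```bash
python3 - <<'E'
from h import *
import pickle
def quad(n,pts,z):
    c=pickle.load(open(n+".pkl","rb"));g=cv2.GaussianBlur(cv2.cvtColor(c["image"],cv2.COLOR_RGB2GRAY),(3,3),0)
    P=np.float32(pts)/1.5-1/6
    for nm,q in(("hand",P),("sub",cv2.cornerSubPix(g,P.reshape(-1,1,2).copy(),(3,3),(-1,-1),(3,30,.01)).reshape(-1,2))):
        X=np.array([ray(c,*p,z)for p in q]);s=np.linalg.norm(X-np.roll(X,-1,0),axis=1)
        # (long-axis direction: avg of the longer pair)
        i=0 if s[0]+s[2]>s[1]+s[3] else 1
        d=(X[i+1]-X[i])-(X[(i+3)%4]-X[i+2])
        print(n,nm,X.mean(0).round(4),s.round(4),np.degrees(np.arctan2(d[1],d[0])).round(2)%180)
quad("ad",[(366,204),(411,232),(370,299),(325,274)],.023)
quad("fx",[(303,151),(455,162),(438,348),(296,340)],.045)
quad("fx",[(355,218),(397,221),(391,288),(350,285)],.045)
E
```

```text
ad hand [0.4959 0.352  0.023 ] [0.0377 0.058  0.0381 0.059 ] 149.48
ad sub [0.4961 0.3528 0.023 ] [0.039  0.0596 0.0388 0.0597] 150.31
fx hand [0.5978 0.0468 0.045 ] [0.0982 0.1294 0.1017 0.1303] 176.62
fx sub [0.5978 0.047  0.045 ] [0.0994 0.1297 0.1017 0.13  ] 176.86
fx hand [0.5989 0.0465 0.045 ] [0.0281 0.0466 0.0284 0.0464] 175.63
fx sub [0.5983 0.0461 0.045 ] [0.0258 0.0466 0.0289 0.0462] 173.9
```

```bash
python3 - <<'E'
from h import *
import pickle
R=down(np.radians(60.3));p=[.4961,.3525]
r.move_to([*p,.12],R);r.servo_line([*p,.026],speed=.12,max_force=8)
print(r.get_eef_pos().round(4));r.clamp(40);print(r.get_grip_width(),r.get_grasp_force())
r.servo_line([*p,.13],speed=.15)
R=down(np.radians(86.8));q=[.598,.0467]
r.move_to([*q,.13],R);r.servo_line([*q,.082],speed=.1,max_force=6)
r.pause(.1);print(r.get_eef_pos().round(4),r.get_grip_width(),r.get_wrist_force().round(2),r.get_time_s())
c=viewer.capture("wrist");pickle.dump(c,open("w2.pkl","wb"));s=viewer.capture("side");pickle.dump(s,open("s2.pkl","wb"))
o=c["image"][...,::-1];u,v=proj(s,[.598,.047,.06]).astype(int)
b=cv2.resize(s["image"][max(v-50,0):v+50,u-67:u+67,::-1],(512,384),interpolation=2)
cv2.imwrite("pics/w2.png",cv2.resize(np.hstack([o,b]),(800,300)))
E
```

```text
[0.4968 0.3528 0.0268]
0.013505492641973876 39.999850653111935
[0.5988 0.0468 0.0829] 0.01356156620255587 [ 0.78  0.53 -0.3 ] 11.925
```

View pics/w2.png

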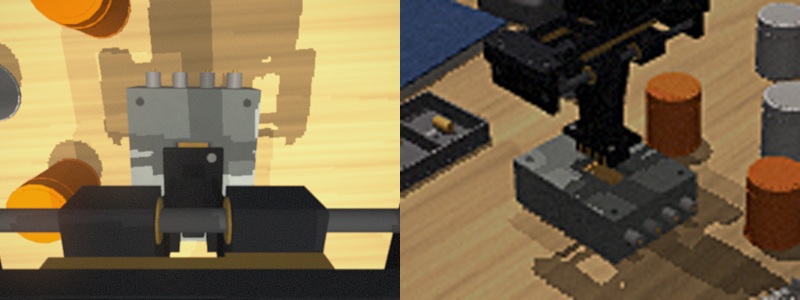

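The picture shows the adapter held square over the recess, with its flange over the mouth. Next I'll insert and press.

```bash
python3 - <<'E'
from h import *
q=[.5975,.0467]
def st(m): print(m,r.get_eef_pos().round(4),r.get_wrist_force().round(1),round(r.get_grip_width(),4),round(r.get_time_s(),2))
print(r.servo_line([*q,.066],speed=.04,max_force=5));st("down")
print(r.servo_line([*q,.052],speed=.03,max_force=30));st("press")
r.gripper_open();st("open")
r.servo_line([*q,.12],speed=.15)
r.clamp(40)
print(r.servo_line([*q,.06],speed=.06,max_force=30));st("press2")
import pickle
r.servo_line([*q,.15],speed=.2);r.gripper_open()
r.move_to([.62,.046,.2],down(np.radians(86.8)));r.pause(.1)
c=viewer.capture("wrist");save(c,"w3.png",None,1.5);pickle.dump(c,open("w3.pkl","wb"));st("")
E
```

```text
False
down [0.5972 0.0467 0.0656] [-0.7 -0.5 -1.3] 0.0137 12.57
False
press [0.5984 0.0466 0.0528] [-0.5  0.5  5.7] 0.0138 13.19
open [0.5975 0.0467 0.052 ] [ 0.6 -1.1 -0.4] 0.0867 14.54
True
press2 [0.5972 0.0468 0.0754] [-3.1 -0.4  9.2] 0.0007 17.4
 [0.6189 0.0461 0.1986] [ 0.   0.1 -0.2] 0.0872 19.93
```

View pics/w3.png

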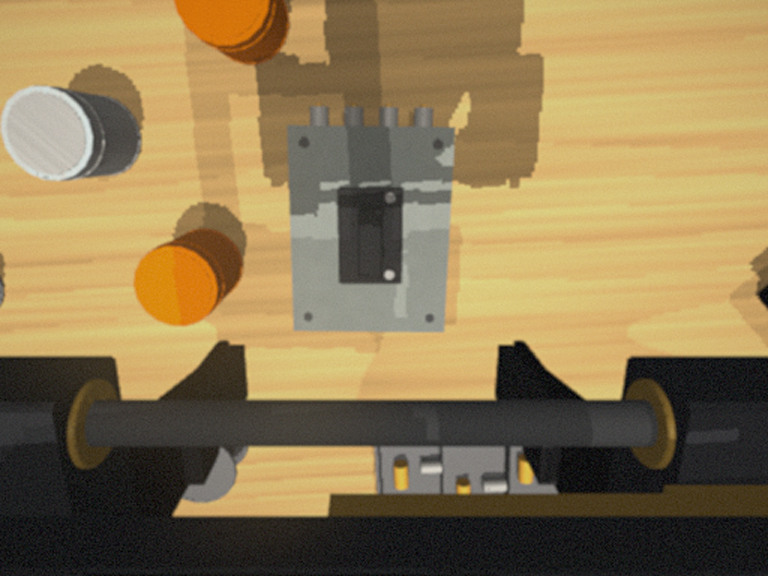

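The adapter sits square in the recess. The tab top stopped rigidly at z=0.0754, against 0.075 for fully home. Now I'll weigh the tins, first checking the tin at (48,133) against the top-view estimate.

```bash
cat >> h.py <<'E'
def wf():
    v=[]
    for _ in range(6): r.pause(.03);v.append(r.get_wrist_force()[2])
    return np.mean(v)
def weigh(p,deg):
    R=down(np.radians(deg));r.move_to([*p,.12],R);r.servo_line([*p,.055],speed=.2,max_force=6);r.pause(.15);w0=wf()
    hit=r.servo_line([*p,.014],speed=.1,max_force=6);r.clamp(40);g=r.get_grip_width()
    r.servo_line([*p,.055],speed=.1);r.pause(.2);w1=wf()
    print(p,"hit",hit,"width",round(g,4),"w0",w0.round(2),"w1",w1.round(2),"kg",((w0-w1)/9.81).round(3),"t",r.get_time_s(),flush=True)
    return w0-w1
def putdown(p):
    r.servo_line([*p,.0145],speed=.08);r.pause(.1);r.gripper_open();r.servo_line([*p,.11],speed=.25)
E
python3 - <<'E'
from h import *
import pickle
print(ray(pickle.load(open("w3.pkl","rb")),48/1.5,133/1.5,.062),ray(pickle.load(open("fx.pkl","rb")),633/1.5,360/1.5,.062))
p=[.525,-.130]
weigh(p,-13);putdown(p)
c=viewer.capture("top");save(c,"t4.png",(250,130,430,290),4)
E
```

```text
[ 0.52775692 -0.13044585  0.062     ] [ 0.52842471 -0.13187978  0.062     ]
[0.525, -0.13] hit False width 0.0513 w0 0.43 w1 -5.4 kg 0.595 t 24.2333
```

View pics/t4.png

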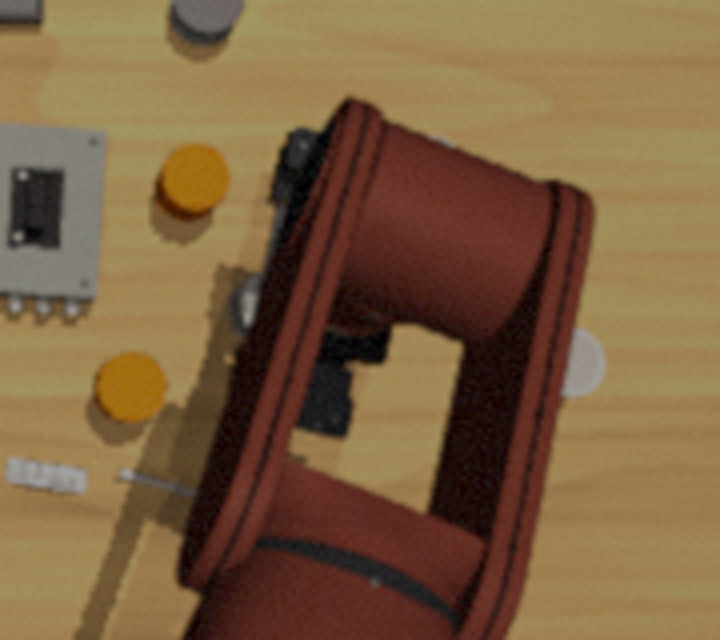

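The arm hides most of that view, but the tin's edge shows at about (245,300), still standing. It weighs about 0.595 kg, so it is very likely the heaviest. I'll lift the other two to compare.

```bash
python3 - <<'E'
from h import *
for p,a in(([.624,-.250],-70),([.480,-.347],-31)):
    weigh(p,a);putdown(p)
print(r.get_time_s())
E
```

```text
[0.624, -0.25] hit False width 0.0515 w0 -0.18 w1 -1.76 kg 0.161 t 30.3583
[0.48, -0.347] hit False width 0.0517 w0 0.17 w1 -2.75 kg 0.298 t 36.475
38.65
```

```bash
python3 - <<'E'
from h import *
p=[.525,-.130];R=down(np.radians(-13))
weigh(p,-13)
r.servo_line([*p,.17],speed=.15)
r.servo_line([.598,.047,.17],speed=.12)
r.servo_line([.598,.047,.15],speed=.08);r.pause(.8)
print(r.get_eef_pos().round(4),r.get_grip_width(),r.get_grasp_force(),np.abs(r.get_joint_velocities()).max(),r.get_time_s())
a=viewer.capture("side")["image"];b=viewer.capture("top")["image"]
cv2.imwrite("pics/end.png",cv2.resize(np.hstack([a[70:330,100:440],b[110:290,130:430]if 0 else cv2.resize(b[100:290,200:448],(340,260))])[...,::-1],(800,306)))
E
```

```text
[0.525, -0.13] hit False width 0.051 w0 0.3 w1 -5.29 kg 0.57 t 42.5833
[0.598 0.047 0.15 ] 0.05172617376500757 39.99959627632052 0.0019280161290247942 46.4417
```

View pics/end.png

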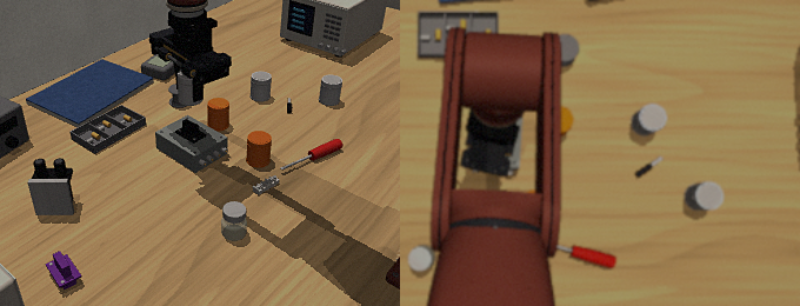

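The heaviest tin is held upright above the adapter at about (183,90). The lighter two stand at (261,88) and (331,90), the adapter is flush, and the bystanders haven't moved.

```bash
python3 -c "
from station import r
print(r.hand_in())"
```

```text
the job is handed in; nothing more can be done
None
```

The job is handed in at about 46 s: the adapter is pressed fully home and released, the heaviest tin (about 0.58 kg, against 0.30 and 0.16 kg) is held still and upright about 6 cm above it, and the lighter two stand on the bench; no verdict was returned.

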